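Set and lock the length stop of a slicing board

TASK

Set the slicing board for cutting: with your fingertips, push the grey stop along its rail towards the yellow clip until it clicks into the notch in the middle of that clip, and then press the red locking button on top of the stop all the way down, so that it stays down. Only push: do not pinch the stop, do not drag it along by its button or press the button before the stop is in that notch, and leave the garlic, the lemon, the tin and the red-capped shaker where they are. Let go and move clear at the end.

Things in the scene. Friction and masses are not known exactly. Their poses are not given: they have to be found in the camera images.
- board_mid (a point): Wooden chopping board, 230 x 340 x 21 mm, fixed; this point is the centre of its top face. Its y axis runs along the 340 mm length and along the aluminium rail (320 mm long, 24 wide, top 10 mm above the board) that is fixed to the board with its middle line 30 mm towards the board's +x from this point.
- stop_point (a point): Grey plastic stop that straddles the rail, 50 mm long along it, 44 wide; this point is the centre of its top face, 55 mm above the board's top; y axis along the rail. Push on its flat end faces, 25 mm from this point along the rail, solid from 21 mm above the board to the top. An 8 mm thick fence plate in its middle reaches out 57 mm to -x. It cannot be lifted off.
- stop (a joint): Position of the stop along the rail, m: 0 at the middle, grows to the board's +y end, -0.132 to 0.132. Friction about 2 N. A sprung ball under it rides over each clip: the push rises to about 5 or 6 N on the ramp, then drops suddenly as the stop jumps up to 6 mm ahead into the notch and centres itself to about 1 mm; to push it on out of the notch takes about 9 N.
- lock_pin (a joint): Travel of the red locking button, m: 0 is up, 0.006 is fully down (as far as it goes). It moves straight down against about 3 N of friction and stays where it is left.
- pin_top (a point): Centre of the flat top of the red locking button, 24 mm across, in the middle of the stop's top: 12.5 mm above the stop's top face when up, 6.5 mm when fully down.
- clip_yellow: Yellow clip over the rail, with a flat yellow flag across the board. Origin at the middle of its notch, on the rail's middle line at the board's top; y axis along the rail. Ridges 6 mm either side of the notch stand 15 mm above the board; ramps reach to 17 mm either side. The stop is in the notch when stop_point is straight above this origin.
- clip_blue: Blue clip, of the same shape as the yellow one but not wanted; one of the two stands towards each end of the rail, and which is where varies.
- garlic: Loose garlic bulb, 60 x 57 x 58 mm, on the board on the -x side of the rail; origin at the middle of its underside. Leave it alone.
- lemon: Loose lemon, 71 x 53 x 51 mm, on the board on the -x side of the rail; origin at the middle of its underside. Leave it alone.
- tin: Loose round food tin, 76 mm across, 58 mm high, on the worktop at the robot's right; origin at the middle of its underside. Leave it alone.
- shaker: Loose upright glass shaker with a red cap, 47 mm across, 160 mm high, on the worktop at the robot's left; origin at the middle of its underside. Leave it alone.

How it is judged (in metres and radians):
On the way, in this order (a step that is already met when the one before it is completed fails the run):
1. the stop sits in the notch of the yellow clip with the button still up (y of stop_point in the frame of clip_yellow between -0.0025 and 0.0025 m and value of joint lock_pin below 0.003 m), for 0.2 s.
2. the button is pressed down (value of joint lock_pin above 0.005 m), for 0.1 s.
At the end, for the whole second after the job is handed in: The stop rests in the yellow clip's notch (its middle within 2.5 mm of the notch's middle along the rail), the red button is at least 5 of its 6 mm down, and garlic, lemon, tin and shaker are within 15 mm of where they stood (y of stop_point in the frame of clip_yellow between -0.0025 and 0.0025 m and value of joint lock_pin above 0.005 m and velocity of joint stop between -0.01 and 0.01 m/s and distance of each of garlic, lemon, tin, shaker from where it was at the start of the episode below 0.015 m); the robot touches nothing.
It fails at once if the stop is pinched (the fingers press on its left and its right half at once, more than 1.5 N each) ((contact force between the fingers and stop_c0 above 1.5 N or contact force between the fingers and stop_c1 above 1.5 N or contact force between the fingers and stop_c2 above 1.5 N or contact force between the fingers and stop_c3 above 1.5 N) and (contact force between the fingers and stop_c4 above 1.5 N or contact force between the fingers and stop_c5 above 1.5 N or contact force between the fingers and stop_c6 above 1.5 N or contact force between the fingers and stop_c7 above 1.5 N)).
It fails at once if the fingers press on the button (over 1.5 N) or it is down (over 3 mm) while the stop is more than 5 mm from the yellow clip's notch ((y of stop_point in the frame of clip_yellow above 0.005 m or y of stop_point in the frame of clip_yellow below -0.005 m) and (contact force between the fingers and lock_pin_c0 above 1.5 N or value of joint lock_pin above 0.003 m)).
It fails at once if garlic, lemon, tin or shaker is moved by more than 15 mm (distance of any of garlic, lemon, tin, shaker from where it was at the start of the episode above 0.015 m).
It also fails if it takes over 54 s, if anything falls off the work surface, if the arm or the gripper's body presses on something with over 40 N, if the wrist force passes 120 N, or if a joint passes its speed limit or range.

ROBOT

A 6-joint arm with a two-finger parallel gripper is mounted at the origin on a cart in front of the work surface, level with it; the furniture and walls round the work are solid. World frame = base frame: x ahead of the robot, y to its left, z up, the work surface at z = 0. Lengths are in m, angles in degrees, forces in N, time in s.
With the tool pointing down it reaches from about 0.4 to 0.825 m from the base axis. Payload 7 kg.
Tool frame: the origin (TCP) lies midway between the tips of the shut fingers; the grasp point (between the pads) lies r.pinch_z behind it (r.pinch_z is the distance from the TCP to the grasp point, in m); z points along the fingers, y is the line along which they close (so a half turn about z gives the same grasp; the last joint's range is limited). The gripper opens to 88 mm and grips with 3 to 60 N. Pads are 19 mm wide; open, the fingers measure 130 mm over their backs; the gripper's body (78 mm by 193 mm) begins 47 mm behind the grasp point.
Start: joints at [-52.993, 20.546, 0.682, 0, -70.136, -16.507], TCP at [0.236, -0.632, 0.227] pointing down, gripper open.
Joint ranges: [-176.03, 176.03], [-82.01, 121.73], [-58.28, 71.71], [-173.87, 95.51], [-174.79, -0.11], [-173.66, 173.66]. Speed limits (degrees/s): [136.94, 136.94, 172.46, 180, 180, 180].

INTERFACE

Orientations are given as [roll, pitch, yaw] about the fixed x, y, z axes, in that order (R = Rz(yaw) Ry(pitch) Rx(roll)).
In Python, from plant import r, optics, job gives the robot as it stands.
- The arm moves only by the shell command python3 -m crank 'ROWS' [FORCE]. ROWS is JSON, a list of rows, each an object with "xyz": the shift along the tool's x, y, z in units of 30 mm (1.0 is 30 mm), a list of three; "delta_rot": the turn, a rotation vector about the tool's x, y, z in degrees, a list of three; "claw": the closure, from 0 (fully open) to 1 (shut). A call has 1 to 20 rows; each row is the pose to reach, as a shift and turn from the pose commanded when the call began, along the tool's axes at that moment; what a row does not reach only later rows make up. A row lasts 1/8 s, in which the tool goes at most 62.5 mm and 10.7 degrees, less where a joint would pass 70% of its speed; a pose out of reach is approached as far as the arm can. A call with a gripper value outside its range is refused whole. The fingers move at their own pace and stop on an object; FORCE is the grip in N (left out, the last holds). Time passes only in rows, so rows that repeat a pose let the fingers close. It gives the time, the measured TCP pose, the force, the opening and the grip force at its end, in the units of the state.
- r.get_state(): the state, without advancing time (a new reading comes with each control period).
- optics.capture(name): name is "side" or "top"; returns a dict with "img" (384x512x3 uint8, blue, green, red), "fovy" (degrees; the focal length in pixels is half the picture's height over the tangent of half this angle, whatever the lens; pixels are square), "cx", "cy" (the principal point, pixels), "eye" and "rotation" of the camera in the world. Camera axes: x right, y up, looking along -z (the intrinsics and any distortion apply to the point x, -y, -z); pixel columns grow to the right and rows downward; lengths in m; the calibration is good to about 2 mm. A picture is of the moment at which its call begins. There is no depth.
- job.close_job(): hands the job in; it is judged then, once.
The state is a dict: "time_s": time; "joints": joint angles; "qd": joint speeds; "joint_torque": joint torques, N m; "tcp_pos": TCP position; "eef_rot": TCP orientation; "contact_force": force on the tool from outside, world axes, zero at the start; "moment": the same for the moment, N m; "gripper_width": finger opening in m; "gripper_force": force on a finger pad.
Only numpy, scipy, OpenCV 4.12 (cv2) and the standard library are available. Lean on these libraries where they do the work, as an engineer would, in place of code of your own. Each camera call takes 0.05 s, during which the arm holds its last target. There are 200 camera calls.

## Working session

There is one attempt and no reset: what is moved stays moved. The work goes in short steps, Python scripts to look and compute and a shell command to move; the robot and the scene stay as the last step left them, time stands still between calls to the robot, and variables do not carry over. Pictures are saved under pics/ and viewed, at most 10 in all, crops included, and the job is handed in when it is done.

```bash
mkdir -p pics; python3 - <<'E'
from plant import r,optics
import cv2
for n in("side","top"):
    c=optics.capture(n); cv2.imwrite(f"pics/{n}0.png",c["img"])
    print(n,{k:v for k,v in c.items() if k!="img"})
print(r.get_state(), r.pinch_z)
E
```

```text
side {'fovy': 52.410714573304055, 'cx': 253.49055417662748, 'cy': 195.40707286873712, 'eye': array([-0.06892896, -0.19627456,  1.19762258]), 'rotation': array([ 2.98645409e+01, -1.44384132e-02, -6.98602434e+01])}
top {'fovy': 45.143528458775506, 'cx': 256.5970192424995, 'cy': 194.31043146309602, 'eye': array([0.36323931, 0.01571831, 1.49421146]), 'rotation': array([ 5.52684552e+00, -2.32795454e-02, -8.94896851e+01])}
{'time_s': 0.1, 'joints': array([-5.29937811e+01,  2.05885964e+01,  6.39029411e-01, -1.82353099e-02,
       -7.01360481e+01, -1.65072492e+01]), 'qd': array([ 0.03886096, -0.03169792,  0.22683062,  0.13741234, -0.13195749,
        0.00485123]), 'joint_torque': array([-1.56835187e-03, -5.84163773e+01,  2.93751007e+01,  7.01547548e+00,
        1.01401733e-02, -3.48548292e-05]), 'tcp_pos': array([ 0.23620516, -0.63185272,  0.22570058]), 'eef_rot': array([ 1.79913042e+02, -7.89205709e-03, -1.59507233e+02]), 'contact_force': array([0.06538101, 0.40737314, 0.08090071]), 'moment': array([ 0.00298991, -0.03617556, -0.03979242]), 'gripper_force': 0.0, 'gripper_width': 0.08745120667689067} 0.0188
```

View pics/side0.png

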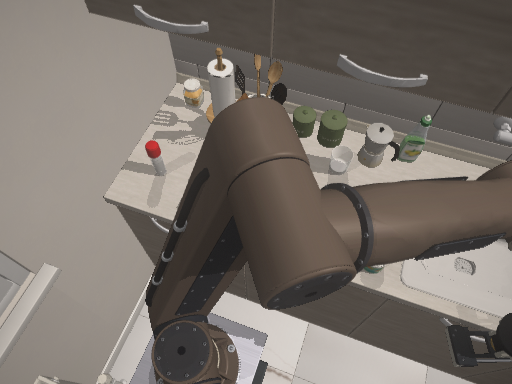

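View pics/top0.png

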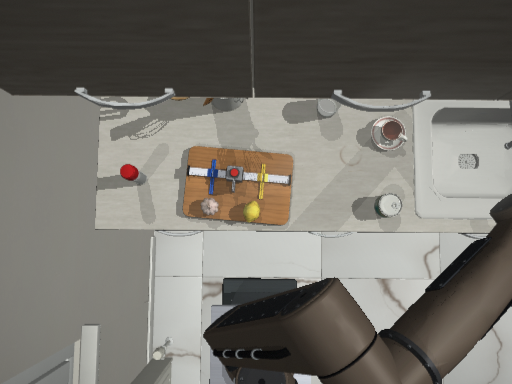

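The top view shows the board centred near (239,185). The stop with its red button is at (234,173), the yellow clip at (262,180) and the blue clip at (212,176). Garlic is at (209,206), lemon at (252,211), tin at (389,205) and shaker at (129,172). The arm blocks the side view. Next I'll measure the top image at sub-pixel level.

```bash
cat > h.py <<'E'
import numpy as np, cv2
from scipy.spatial.transform import Rotation as R
from plant import r,optics
def ray(c,p,z):
    f=192/np.tan(np.radians(c["fovy"]/2)); M=R.from_euler("xyz",c["rotation"],degrees=True).as_matrix()
    d=M@np.array([(p[0]-c["cx"])/f,-(p[1]-c["cy"])/f,-1]); return c["eye"]+d*(z-c["eye"][2])/d[2]
def proj(c,P):
    f=192/np.tan(np.radians(c["fovy"]/2)); M=R.from_euler("xyz",c["rotation"],degrees=True).as_matrix()
    q=M.T@(np.asarray(P)-c["eye"]); return np.array([c["cx"]+f*q[0]/-q[2],c["cy"]-f*q[1]/-q[2]])
def masks(c):
    h=cv2.cvtColor(c["img"],cv2.COLOR_BGR2HSV); H,S,V=h[...,0],h[...,1],h[...,2]
    return dict(red=((H<6)|(H>174))&(S>170)&(V>100),yellow=(H>22)&(H<33)&(S>150)&(V>90),blue=(H>100)&(H<130)&(S>120)&(V>60))
E
python3 - <<'E'
from h import *
c=optics.capture("top")
for k,m in masks(c).items():
    n,l,s,ce=cv2.connectedComponentsWithStats(m.astype(np.uint8))
    for i in range(1,n):
        if s[i,4]>12: 
            p=np.argwhere(l==i)[:,::-1]; print(k,s[i],ce[i].round(1),cv2.minAreaRect(p.astype(np.float32)))
            print("  z=.03",ray(c,ce[i],.03).round(4),"z=.0885",ray(c,ce[i],.0885).round(4))
h=cv2.cvtColor(c["img"],cv2.COLOR_BGR2HSV)
w=((h[...,0]>4)&(h[...,0]<22)&(h[...,1]>110)).astype(np.uint8); w[:140]=0;w[235:]=0;w[:,:170]=0;w[:,310:]=0
w=cv2.morphologyEx(w,cv2.MORPH_CLOSE,np.ones((21,21)));w=cv2.morphologyEx(w,cv2.MORPH_OPEN,np.ones((5,5)))
q=max(cv2.findContours(w,0,2)[0],key=cv2.contourArea); b=cv2.minAreaRect(q); print(b)
P=[ray(c,x,.021)for x in cv2.boxPoints(b)];print(np.round(P,4),np.linalg.norm(np.diff(P,axis=0),axis=1), np.mean(P,0))
cv2.imwrite("pics/crop1.png",cv2.resize(c["img"][140:235,180:300],None,fx=6,fy=6,interpolation=cv2.INTER_CUBIC))
E
```

```text
red [121 164  18  15 197] [129.2 171.4] ((129.5, 171.0), (14.0, 17.0), 90.0)
  z=.03 [0.575  0.4248 0.03  ] z=.0885 [0.5665 0.4084 0.0885]
red [231 169   7   7  41] [233.9 172.1] ((234.0, 172.0), (6.0, 6.0), 90.0)
  z=.03 [0.5755 0.0898 0.03  ] z=.0885 [0.567  0.0868 0.0885]
yellow [258 164   7  18  51] [261.5 172.5] ((261.75, 172.25), (4.743415832519531, 17.076295852661133), 18.434947967529297)
  z=.03 [0.5751 0.0014 0.03  ] z=.0885 [0.5667 0.0019 0.0885]
yellow [259 183   5  16  42] [260.8 191.5] ((260.8578796386719, 190.48985290527344), (3.2061171531677246, 15.246869087219238), 4.085616588592529)
  z=.03 [0.5142 0.0031 0.03  ] z=.0885 [0.5082 0.0036 0.0885]
yellow [246 201  14  21 141] [253.  211.8] ((253.02944946289062, 211.38238525390625), (11.399173736572266, 20.615528106689453), 14.03624439239502)
  z=.03 [0.4491 0.0274 0.03  ] z=.0885 [0.4457 0.027  0.0885]
blue [207 160  11  34 163] [212.2 175.3] ((211.8599853515625, 176.47999572753906), (9.758074760437012, 33.51686477661133), 8.130102157592773)
  z=.03 [0.5647 0.159  0.03  ] z=.0885 [0.5567 0.1533 0.0885]
((237.78526306152344, 184.9335174560547), (105.5674819946289, 70.5790023803711), 5.31454610824585)
[[ 0.4368  0.2539  0.021 ]
 [ 0.6645  0.2383  0.021 ]
 [ 0.6355 -0.1021  0.021 ]
 [ 0.4086 -0.0815  0.021 ]] [0.22828237 0.34159969 0.22781025] [0.53634765 0.07715349 0.021     ]
```

View pics/crop1.png

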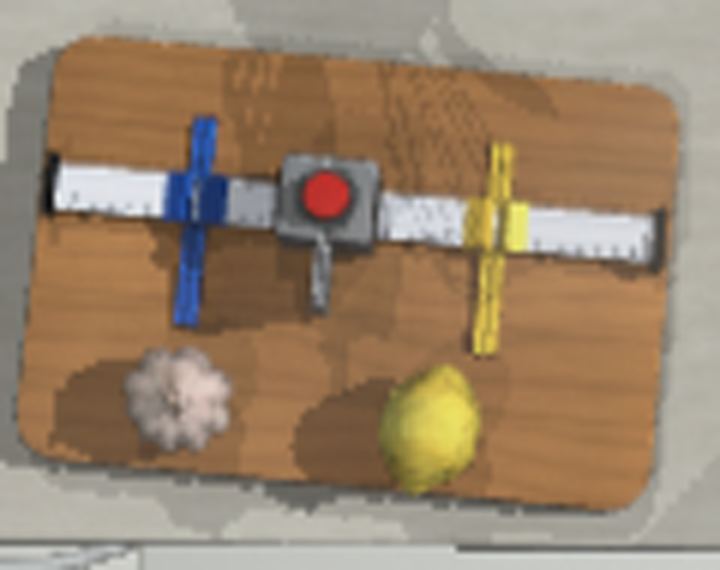

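Measurements agree with the given sizes. The board comes out 228 x 341 mm with a yaw of about -4.8°, and the button lies on the predicted rail line. I'll work out the clip position and the first move.

```bash
cat >> h.py <<'E'
YAW=-4.8; mid=np.array([.5363,.0772,.021])
B=R.from_euler("z",YAW,degrees=True).as_matrix()
def world(s,off,z): return mid+B@np.array([.03+off,s,0])+np.array([0,0,z-.021])   # s along rail, off across, z world
def plan(s,off,z,yaw=180+YAW):
    st=r.get_state(); T=R.from_euler("xyz",st["eef_rot"],degrees=True)
    P=world(s,off,z); G=R.from_euler("xyz",[180,0,yaw],degrees=True)
    print("to",P.round(4),"units",(T.inv().apply(P-st["tcp_pos"])/.03).round(3),"rot",(T.inv()*G).as_rotvec(degrees=True).round(2))
def railc(p): q=B.T@(np.asarray(p)-mid); return np.round([q[1],q[0]-.03,q[2]],4)
def where(): st=r.get_state(); return railc(st["tcp_pos"]),st["tcp_pos"].round(4),st["eef_rot"].round(2),(B.T@st["contact_force"]).round(2),st["time_s"]
E
python3 - <<'E'
from h import *
c=optics.capture("top")
m=masks(c)
for k,x0,x1,y1 in(("yellow",255,268,200),("blue",205,220,200)):
    p=np.argwhere(m[k])[:,::-1]; p=p[(p[:,0]>x0)&(p[:,0]<x1)&(p[:,1]<y1)]
    for z in(.025,.033): 
        q=np.array([railc(ray(c,x,z)) for x in p]); f=q[abs(q[:,1])>.016]; print(k,z,"all",q[:,:2].mean(0),"flag",np.median(f[:,0]),f[:,0].mean(),"range",q.min(0),q.max(0))
print("button",railc(ray(c,(233.9,172.1),.0885)))
plan(.085,.012,.16); print(where())
E
```

```text
yellow 0.025 all [-0.07379574 -0.01149574] flag -0.07615 -0.07564264705882354 range [-0.0812 -0.0668  0.004 ] [-0.0622  0.044   0.004 ]
yellow 0.033 all [-0.07380851 -0.01249787] flag -0.07615 -0.07565000000000001 range [-0.0811 -0.0675  0.012 ] [-0.0623  0.0427  0.012 ]
blue 0.025 all [ 0.08446503 -0.00783926] flag 0.084 0.08412117647058824 range [ 0.0691 -0.0656  0.004 ] [0.1007 0.0424 0.004 ]
blue 0.033 all [ 0.08359325 -0.00887178] flag 0.08315 0.08328690476190476 range [ 0.0683 -0.0663  0.012 ] [0.0997 0.0411 0.012 ]
button [ 0.012  -0.      0.0675]
to [0.5853 0.1584 0.16  ] units [-20.122  20.603   2.217] rot [ 5.00e-02 -2.00e-02  2.53e+01]
(array([-0.7318, -0.2696,  0.205 ]), array([ 0.2363, -0.632 ,  0.226 ]), array([ 1.7994e+02, -1.0000e-02, -1.5950e+02]), array([0.53, 0.46, 0.83]), 0.2)
```

```bash
python3 -m crank '[{"xyz":[-0.5,0.5,0],"delta_rot":[0,0,0.7],"claw":1},{"xyz":[-1.6,1.6,0],"delta_rot":[0,0,2],"claw":1},{"xyz":[-2.8,2.9,0],"delta_rot":[0,0,3.5],"claw":1},{"xyz":[-4,4.1,0],"delta_rot":[0,0,5],"claw":1},{"xyz":[-5.2,5.3,0],"delta_rot":[0,0,6.5],"claw":1},{"xyz":[-6.4,6.6,0],"delta_rot":[0,0,8],"claw":1},{"xyz":[-7.6,7.8,0],"delta_rot":[0,0,9.5],"claw":1},{"xyz":[-8.8,9,0],"delta_rot":[0,0,11],"claw":1},{"xyz":[-10,10.2,0],"delta_rot":[0,0,12.5],"claw":1},{"xyz":[-11.2,11.5,0],"delta_rot":[0,0,14],"claw":1},{"xyz":[-12.4,12.7,0],"delta_rot":[0,0,15.5],"claw":1},{"xyz":[-13.6,13.9,0],"delta_rot":[0,0,17],"claw":1},{"xyz":[-14.8,15.2,0],"delta_rot":[0,0,18.5],"claw":1},{"xyz":[-16,16.4,0],"delta_rot":[0,0,20],"claw":1},{"xyz":[-17.2,17.6,0],"delta_rot":[0,0,21.5],"claw":1},{"xyz":[-18.4,18.8,0],"delta_rot":[0,0,23],"claw":1},{"xyz":[-19.4,19.8,0],"delta_rot":[0,0,24.3],"claw":1},{"xyz":[-20.1,20.6,0],"delta_rot":[0,0,25.3],"claw":1},{"xyz":[-20.1,20.6,0],"delta_rot":[0,0,25.3],"claw":1},{"xyz":[-20.1,20.6,0],"delta_rot":[0,0,25.3],"claw":1}]' 20; python3 - <<'E'
from h import *
print(where()); plan(.076,.012,.053)
c=optics.capture("side"); cv2.imwrite("pics/s1.png",c["img"])
E
```

```text
time_s: 2.7
tcp_pos: [0.5844, 0.1575, 0.2263]
eef_rot: [-180.0, -0.0, 175.2]
contact_force: [0.9, -0.2, 0.7]
gripper_width: 0.0005
gripper_force: 0.0
(array([0.0841, 0.0112, 0.2053]), array([0.5844, 0.1575, 0.2263]), array([-1.7998e+02, -4.0000e-02,  1.7522e+02]), array([ 0.96, -0.11,  0.72]), 2.7)
to [0.5845 0.1494 0.053 ] units [-0.03  -0.266  5.775] rot [-0.02 -0.04  0.02]
```

View pics/s1.png

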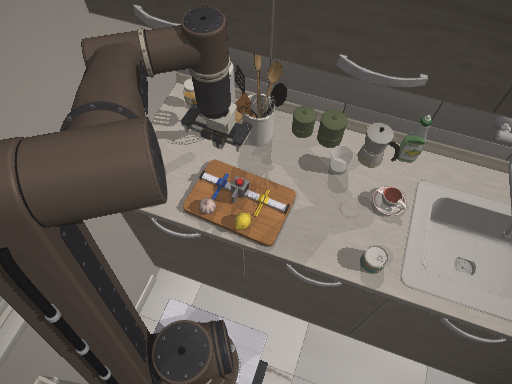

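The board is now unobstructed: stop button at (240,182), yellow clip at (262,203), blue clip at (220,187). I'll cross-check these against the side camera.

```bash
python3 - <<'E'
from h import *
c=optics.capture("side"); m=masks(c)
for k,x0,x1,y0,y1 in(("yellow",252,275,188,220),("blue",205,232,172,205),("red",230,250,170,192)):
    p=np.argwhere(m[k])[:,::-1]; p=p[(p[:,0]>x0)&(p[:,0]<x1)&(p[:,1]>y0)&(p[:,1]<y1)]
    q=np.array([railc(ray(c,x,.0885 if k=="red" else .026)) for x in p]); f=q[abs(q[:,1])>.018]
    print(k,len(p),q.mean(0),"flag",f[:,0].mean() if len(f) else 0,q.min(0),q.max(0))
print("jar base",ray(c,(260,142),0), "utensil",ray(c,(262,110),.15))
E
python3 -m crank '[{"xyz":[0,-0.27,1],"delta_rot":[0,0,0],"claw":1},{"xyz":[0,-0.27,2.5],"delta_rot":[0,0,0],"claw":1},{"xyz":[0,-0.27,4],"delta_rot":[0,0,0],"claw":1},{"xyz":[0,-0.27,5],"delta_rot":[0,0,0],"claw":1},{"xyz":[0,-0.27,5.77],"delta_rot":[0,0,0],"claw":1},{"xyz":[0,-0.27,5.77],"delta_rot":[0,0,0],"claw":1},{"xyz":[0,-0.27,5.77],"delta_rot":[0,0,0],"claw":1}]'; python3 - <<'E'
from h import *
print(where()); plan(.062,.012,.053)
E
```

```text
yellow 82 [-0.0775561 -0.0125561  0.005    ] flag -0.07640434782608696 [-0.0897 -0.0689  0.005 ] [-0.066  0.041  0.005]
blue 97 [ 0.0846433 -0.0103268  0.005    ] flag 0.08321666666666666 [ 0.0713 -0.0684  0.005 ] [0.1015 0.04   0.005 ]
red 27 [ 0.01068148 -0.00205926  0.0675    ] flag 0 [ 0.0001 -0.0111  0.0675] [0.0204 0.0073 0.0675]
jar base [0.80757336 0.09820879 0.        ] utensil [0.83381868 0.10240977 0.15      ]
time_s: 3.68
tcp_pos: [0.5847, 0.1496, 0.0547]
eef_rot: [180.0, 0.1, 175.2]
contact_force: [-0.9, 0.9, 0.2]
gripper_width: 0.0008
gripper_force: 0.0
(array([0.0762, 0.0122, 0.0337]), array([0.5847, 0.1496, 0.0547]), array([1.7997e+02, 7.0000e-02, 1.7519e+02]), array([-1.01,  0.83,  0.19]), 3.675)
to [0.5833 0.1355 0.053 ] units [ 0.005 -0.472  0.056] rot [ 0.03  0.07 -0.01]
```

```bash
python3 -m crank '[{"xyz":[0,-0.2,0.05],"delta_rot":[0,0,0],"claw":1},{"xyz":[0,-0.4,0.05],"delta_rot":[0,0,0],"claw":1},{"xyz":[0,-0.55,0.05],"delta_rot":[0,0,0],"claw":1},{"xyz":[0,-0.65,0.05],"delta_rot":[0,0,0],"claw":1},{"xyz":[0,-0.75,0.05],"delta_rot":[0,0,0],"claw":1},{"xyz":[0,-0.85,0.05],"delta_rot":[0,0,0],"claw":1},{"xyz":[0,-0.95,0.05],"delta_rot":[0,0,0],"claw":1}]'; python3 - <<'E'
from h import *
print(where())
E
python3 -m crank '[{"xyz":[0,-0.1,0],"delta_rot":[0,0,0],"claw":1},{"xyz":[0,-0.2,0],"delta_rot":[0,0,0],"claw":1},{"xyz":[0,-0.3,0],"delta_rot":[0,0,0],"claw":1},{"xyz":[0,-0.4,0],"delta_rot":[0,0,0],"claw":1},{"xyz":[0,-0.5,0],"delta_rot":[0,0,0],"claw":1},{"xyz":[0,-0.6,0],"delta_rot":[0,0,0],"claw":1},{"xyz":[0,-0.7,0],"delta_rot":[0,0,0],"claw":1}]'; python3 - <<'E'
from h import *
print(where())
c=optics.capture("top"); 
for n,x0,x1 in(("red",225,260),):
    p=np.argwhere(masks(c)[n])[:,::-1]; p=p[(p[:,0]>x0)&(p[:,0]<x1)&(p[:,1]<190)]; print(len(p),railc(ray(c,p.mean(0),.0885)) if len(p) else 0)
cv2.imwrite("pics/t2.png",cv2.resize(c["img"][130:235,170:310],None,fx=5,fy=5,interpolation=cv2.INTER_CUBIC))
E
```

```text
time_s: 4.55
tcp_pos: [0.5818, 0.1215, 0.0521]
eef_rot: [180.0, 0.0, 175.2]
contact_force: [-0.3, 1.4, -0.2]
gripper_width: 0.0007
gripper_force: 1.1
(array([0.048 , 0.0117, 0.0311]), array([0.5818, 0.1215, 0.0521]), array([1.7998e+02, 2.0000e-02, 1.7522e+02]), array([-0.38,  1.37, -0.2 ]), 4.55)
time_s: 5.42
tcp_pos: [0.58, 0.1002, 0.052]
eef_rot: [180.0, 0.0, 175.2]
contact_force: [0.1, 2.1, 0.6]
gripper_width: 0.0005
gripper_force: 1.2
(array([0.0266, 0.0116, 0.031 ]), array([0.58  , 0.1002, 0.052 ]), array([1.800e+02, 1.000e-02, 1.752e+02]), array([-0.09,  2.08,  0.58]), 5.425)
0 0
```

View pics/t2.png

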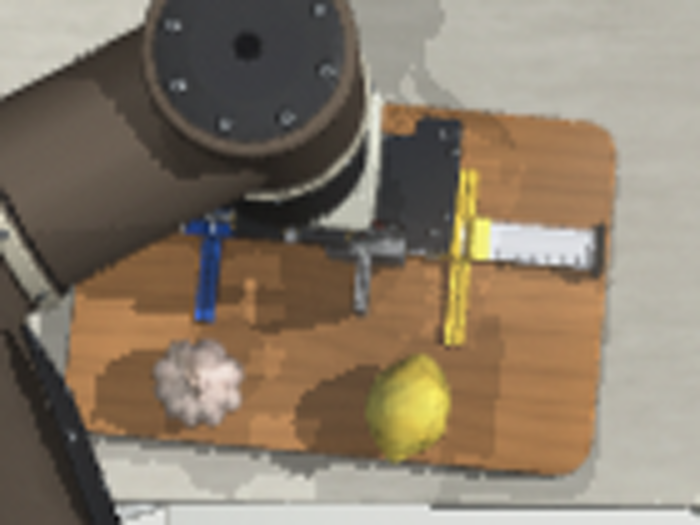

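The fence at crop (362,285) has moved toward the yellow clip with the finger pushing at about 2 N, and the garlic and lemon are undisturbed. I'll continue to just before the ramp, then go in small steps.

```bash
python3 -m crank '[{"xyz":[0,-0.1,0],"delta_rot":[0,0,0],"claw":1},{"xyz":[0,-0.2,0],"delta_rot":[0,0,0],"claw":1},{"xyz":[0,-0.3,0],"delta_rot":[0,0,0],"claw":1},{"xyz":[0,-0.4,0],"delta_rot":[0,0,0],"claw":1},{"xyz":[0,-0.5,0],"delta_rot":[0,0,0],"claw":1},{"xyz":[0,-0.6,0],"delta_rot":[0,0,0],"claw":1},{"xyz":[0,-0.7,0],"delta_rot":[0,0,0],"claw":1},{"xyz":[0,-0.8,0],"delta_rot":[0,0,0],"claw":1},{"xyz":[0,-0.9,0],"delta_rot":[0,0,0],"claw":1},{"xyz":[0,-1.0,0],"delta_rot":[0,0,0],"claw":1},{"xyz":[0,-1.1,0],"delta_rot":[0,0,0],"claw":1}]'; python3 - <<'E'
from h import *
print(where())
E
for i in 1; do python3 -m crank '[{"xyz":[0,-0.05,0],"delta_rot":[0,0,0],"claw":1},{"xyz":[0,-0.1,0],"delta_rot":[0,0,0],"claw":1},{"xyz":[0,-0.15,0],"delta_rot":[0,0,0],"claw":1}]'; done; python3 - <<'E'
from h import *
print(where())
c=optics.capture("top")
cv2.imwrite("pics/t3.png",cv2.resize(c["img"][150:215,230:290],None,fx=9,fy=9,interpolation=cv2.INTER_CUBIC))
E
```

```text
time_s: 6.85
tcp_pos: [0.5773, 0.0674, 0.052]
eef_rot: [180.0, 0.0, 175.2]
contact_force: [1.9, 1.8, 1.1]
gripper_width: 0.0006
gripper_force: 1.2
(array([-0.0064,  0.0116,  0.031 ]), array([0.5773, 0.0674, 0.052 ]), array([1.800e+02, 1.000e-02, 1.752e+02]), array([1.76, 1.95, 1.07]), 6.85)
time_s: 7.22
tcp_pos: [0.5769, 0.063, 0.052]
eef_rot: [180.0, 0.0, 175.2]
contact_force: [1.1, 1.4, 1.6]
gripper_width: 0.0005
gripper_force: 1.1
(array([-0.0108,  0.0116,  0.031 ]), array([0.5769, 0.063 , 0.052 ]), array([1.800e+02, 1.000e-02, 1.752e+02]), array([0.93, 1.52, 1.56]), 7.225)
```

View pics/t3.png

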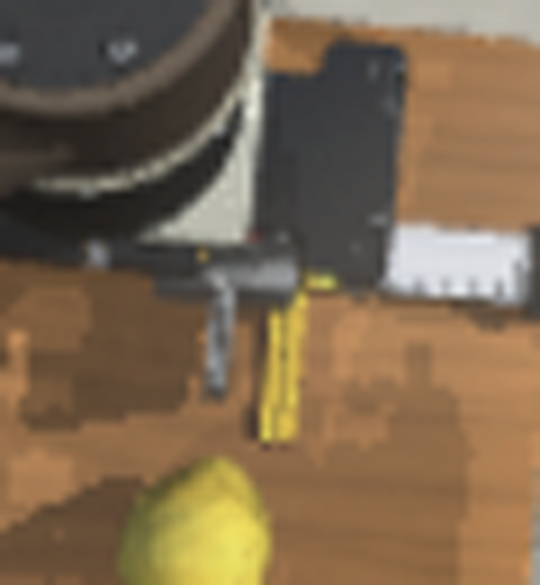

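The fence at (219,340) is about 64 crop px (21 mm) short of the yellow flag line, so the stop is just before the ramp.

```bash
W='from h import *
print(where(),r.get_state()["gripper_force"])'
python3 -m crank '[{"xyz":[0,-0.05,0],"delta_rot":[0,0,0],"claw":1},{"xyz":[0,-0.1,0],"delta_rot":[0,0,0],"claw":1},{"xyz":[0,-0.15,0],"delta_rot":[0,0,0],"claw":1},{"xyz":[0,-0.2,0],"delta_rot":[0,0,0],"claw":1}]'>/dev/null; python3 -c "$W"
python3 -m crank '[{"xyz":[0,-0.04,0],"delta_rot":[0,0,0],"claw":1},{"xyz":[0,-0.08,0],"delta_rot":[0,0,0],"claw":1}]'>/dev/null; python3 -c "$W"
python3 -m crank '[{"xyz":[0,-0.04,0],"delta_rot":[0,0,0],"claw":1},{"xyz":[0,-0.08,0],"delta_rot":[0,0,0],"claw":1}]'>/dev/null; python3 -c "$W"
```

```text
(array([-0.0168,  0.0115,  0.0309]), array([0.5762, 0.057 , 0.0519]), array([180. ,  -0. , 175.2]), array([1.16, 1.96, 2.52]), 7.775) 1.1277337884530425
(array([-0.0188,  0.0116,  0.031 ]), array([0.5762, 0.055 , 0.052 ]), array([1.7996e+02, 2.0000e-02, 1.7520e+02]), array([0.4 , 5.78, 2.01]), 8.025) 2.8135430300608277
(array([-0.021 ,  0.0116,  0.031 ]), array([0.576 , 0.0528, 0.052 ]), array([1.7995e+02, 2.0000e-02, 1.7520e+02]), array([-0.12,  5.36,  0.86]), 8.275) 3.1073300912976265
```

On the ramp at about 5.5 N. I'll take small steps until the force drops.

```bash
W='from h import *
print(where(),r.get_state()["gripper_force"])'
python3 -m crank '[{"xyz":[0,-0.04,0],"delta_rot":[0,0,0],"claw":1},{"xyz":[0,-0.08,0],"delta_rot":[0,0,0],"claw":1}]'>/dev/null; python3 -c "$W"
python3 -m crank '[{"xyz":[0,-0.04,0],"delta_rot":[0,0,0],"claw":1}]'>/dev/null; python3 -c "$W"
python3 -m crank '[{"xyz":[0,-0.04,0],"delta_rot":[0,0,0],"claw":1}]'>/dev/null; python3 -c "$W"
```

```text
(array([-0.0232,  0.0116,  0.031 ]), array([0.5758, 0.0506, 0.052 ]), array([1.7994e+02, 3.0000e-02, 1.7520e+02]), array([-0.76,  6.9 ,  1.82]), 8.525) 3.3957948815077543
(array([-0.0243,  0.0117,  0.031 ]), array([0.5758, 0.0495, 0.052 ]), array([1.7994e+02, 3.0000e-02, 1.7521e+02]), array([-0.5 ,  7.18,  1.31]), 8.65) 3.4824311826378107
(array([-0.0256,  0.0116,  0.031 ]), array([0.5756, 0.0482, 0.052 ]), array([1.7994e+02, 3.0000e-02, 1.7521e+02]), array([-0.1 ,  6.06,  1.53]), 8.775) 3.0195984500460327
```

```bash
W='from h import *
print(where(),r.get_state()["gripper_force"])'
python3 -m crank '[{"xyz":[0,-0.03,0],"delta_rot":[0,0,0],"claw":1}]'>/dev/null; python3 -c "$W"
python3 -m crank '[{"xyz":[0,-0.03,0],"delta_rot":[0,0,0],"claw":1}]'>/dev/null; python3 -c "$W"
```

```text
(array([-0.0267,  0.0116,  0.031 ]), array([0.5755, 0.0471, 0.052 ]), array([1.7996e+02, 2.0000e-02, 1.7521e+02]), array([-0.11,  4.43,  1.05]), 8.9) 2.341428876388818
(array([-0.0281,  0.0115,  0.031 ]), array([0.5753, 0.0458, 0.052 ]), array([180.  ,  -0.  , 175.21]), array([1.35, 2.35, 1.61]), 9.025) 0.9458971407730132
```

```bash
W='from h import *
print(where(),r.get_state()["gripper_force"])'
python3 -m crank '[{"xyz":[0,0,0],"delta_rot":[0,0,0],"claw":1}]'>/dev/null; python3 -c "$W"
python3 -m crank '[{"xyz":[0,-0.02,0],"delta_rot":[0,0,0],"claw":1},{"xyz":[0,-0.02,0],"delta_rot":[0,0,0],"claw":1}]'>/dev/null; python3 -c "$W
c=optics.capture('top');cv2.imwrite('pics/t4.png',cv2.resize(c['img'][150:215,230:290],None,fx=9,fy=9,interpolation=cv2.INTER_CUBIC))"
```

```text
(array([-0.0289,  0.0107,  0.0306]), array([0.5744, 0.045 , 0.0516]), array([-1.7994e+02, -1.0000e-01,  1.7518e+02]), array([-0.95, -0.04, -0.29]), 9.15) 0.0
(array([-0.0292,  0.0111,  0.0307]), array([0.5748, 0.0446, 0.0517]), array([-1.7997e+02, -6.0000e-02,  1.7518e+02]), array([-0.12, -0.12, -0.01]), 9.4) 0.0
```

View pics/t4.png

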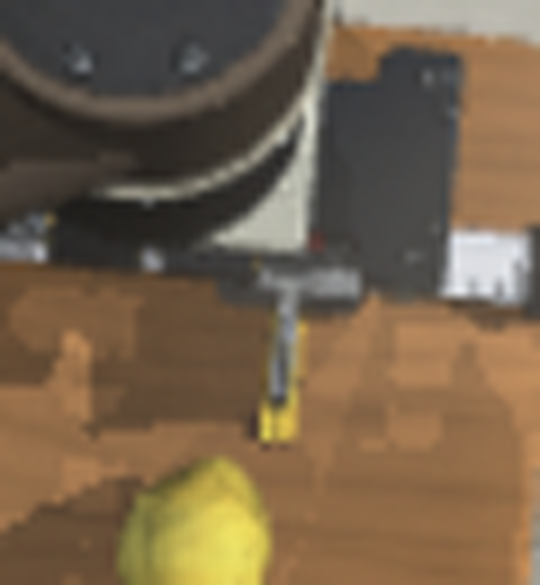

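The force fell to 0 and the fence at (284,340) now lies over the yellow flag, so the stop has clicked in. Next I'll back off, rise and hover over the button.

```bash
python3 -m crank '[{"xyz":[0,0.3,0],"delta_rot":[0,0,0],"claw":1},{"xyz":[0,0.5,-0.5],"delta_rot":[0,0,0],"claw":1},{"xyz":[0,0.5,-1.5],"delta_rot":[0,0,0],"claw":1},{"xyz":[0,0.5,-2.3],"delta_rot":[0,0,0],"claw":1},{"xyz":[0.1,0,-2.3],"delta_rot":[0,0,0],"claw":1},{"xyz":[0.3,-0.8,-2.3],"delta_rot":[0,0,0],"claw":1},{"xyz":[0.37,-1.3,-2.2],"delta_rot":[0,0,0],"claw":1},{"xyz":[0.37,-1.55,-2],"delta_rot":[0,0,0],"claw":1},{"xyz":[0.37,-1.55,-1.7],"delta_rot":[0,0,0],"claw":1},{"xyz":[0.37,-1.55,-1.6],"delta_rot":[0,0,0],"claw":1},{"xyz":[0.37,-1.55,-1.6],"delta_rot":[0,0,0],"claw":1}]'; python3 - <<'E'
from h import *
print(where()); plan(-.0755,0,.089)
c=optics.capture("side"); cv2.imwrite("pics/s4.png",cv2.resize(c["img"][100:250,180:310],None,fx=4,fy=4,interpolation=cv2.INTER_CUBIC))
print(proj(c,world(-.0755,0,.0885)))
E
```

```text
time_s: 10.82
tcp_pos: [0.5603, -0.0, 0.0994]
eef_rot: [-180.0, -0.1, 175.2]
contact_force: [0.5, -0.2, 0.2]
gripper_width: 0.0003
gripper_force: 0.0
(array([-0.075 ,  0.0003,  0.0784]), array([ 0.5603, -0.    ,  0.0994]), array([-1.7997e+02, -5.0000e-02,  1.7523e+02]), array([ 0.54, -0.16,  0.18]), 10.825)
to [ 5.599e-01 -5.000e-04  8.900e-02] units [ 0.011 -0.018  0.345] rot [-0.03 -0.05  0.03]
[263.31271047 189.92752834]
```

View pics/s4.png

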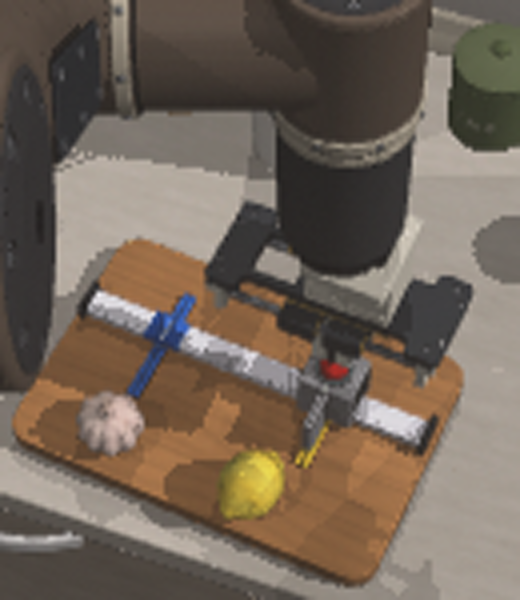

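The closed fingertips stand right over the red button at crop (335,370), with the stop in the yellow clip. Now I'll press.

```bash
W='from h import *
print(where())'
python3 -m crank '[{"xyz":[0,0,0.1],"delta_rot":[0,0,0],"claw":1},{"xyz":[0,0,0.2],"delta_rot":[0,0,0],"claw":1},{"xyz":[0,0,0.3],"delta_rot":[0,0,0],"claw":1},{"xyz":[0,0,0.36],"delta_rot":[0,0,0],"claw":1},{"xyz":[0,0,0.42],"delta_rot":[0,0,0],"claw":1}]'>/dev/null; python3 -c "$W"
python3 -m crank '[{"xyz":[0,0,0.04],"delta_rot":[0,0,0],"claw":1},{"xyz":[0,0,0.08],"delta_rot":[0,0,0],"claw":1}]'>/dev/null; python3 -c "$W"
```

```text
(array([-0.0753,  0.0004,  0.0664]), array([ 5.603e-01, -3.000e-04,  8.740e-02]), array([-179.99,   -0.  ,  175.21]), array([-1.54,  0.16,  2.26]), 11.5)
(array([-0.0753,  0.0004,  0.064 ]), array([ 5.603e-01, -3.000e-04,  8.500e-02]), array([-180. ,   -0. ,  175.2]), array([-1.54, -0.88,  2.92]), 11.75)
```

```bash
W='from h import *
print(where())'
python3 -m crank '[{"xyz":[0,0,0.04],"delta_rot":[0,0,0],"claw":1},{"xyz":[0,0,0.08],"delta_rot":[0,0,0],"claw":1}]'>/dev/null; python3 -c "$W"
python3 -m crank '[{"xyz":[0,0,0.04],"delta_rot":[0,0,0],"claw":1},{"xyz":[0,0,0.04],"delta_rot":[0,0,0],"claw":1}]'>/dev/null; python3 -c "$W"
```

```text
(array([-0.0752,  0.0005,  0.0617]), array([ 5.604e-01, -3.000e-04,  8.270e-02]), array([-1.7999e+02,  1.0000e-02,  1.7521e+02]), array([-4.79, -0.18, 13.47]), 12.0)
(array([-0.0753,  0.0005,  0.0616]), array([ 5.604e-01, -4.000e-04,  8.260e-02]), array([-1.7999e+02,  3.0000e-02,  1.7523e+02]), array([-6.62,  0.08, 14.51]), 12.25)
```

Hard stop: the force jumped to 14 N at z = 0.0826, the expected bottom. I'll lift straight up and move clear towards the left.

```bash
python3 -m crank '[{"xyz":[0,0,-0.1],"delta_rot":[0,0,0],"claw":1},{"xyz":[0,0,-0.5],"delta_rot":[0,0,0],"claw":1},{"xyz":[0,0,-1.5],"delta_rot":[0,0,0],"claw":1},{"xyz":[0,0,-3],"delta_rot":[0,0,0],"claw":1},{"xyz":[0,0,-4.5],"delta_rot":[0,0,0],"claw":1},{"xyz":[0,1,-5],"delta_rot":[0,0,0],"claw":1},{"xyz":[0,2.5,-5],"delta_rot":[0,0,0],"claw":1},{"xyz":[0,4,-5],"delta_rot":[0,0,0],"claw":1},{"xyz":[0,5.3,-5],"delta_rot":[0,0,0],"claw":1},{"xyz":[0,5.3,-5],"delta_rot":[0,0,0],"claw":1},{"xyz":[0,5.3,-5],"delta_rot":[0,0,0],"claw":1}]'; python3 - <<'E'
from h import *
c=optics.capture("side"); cv2.imwrite("pics/s5.png",cv2.resize(c["img"][150:250,180:310],None,fx=6,fy=6,interpolation=cv2.INTER_CUBIC))
p=np.argwhere(masks(c)["red"])[:,::-1]; p=p[(p[:,0]>245)&(p[:,0]<285)&(p[:,1]>170)&(p[:,1]<210)]; print(len(p),p.mean(0),[(z,railc(ray(c,p.mean(0),z))) for z in(.0825,.0885)])
E
```

```text
time_s: 13.62
tcp_pos: [0.5735, 0.1581, 0.2315]
eef_rot: [-180.0, -0.0, 175.2]
contact_force: [-0.8, -0.5, -0.7]
gripper_width: 0.0004
gripper_force: 0.0
27 [263.37037037 191.25925926] [(0.0825, array([-0.0764, -0.0013,  0.0615])), (0.0885, array([-0.0778, -0.0046,  0.0675]))]
```

View pics/s5.png

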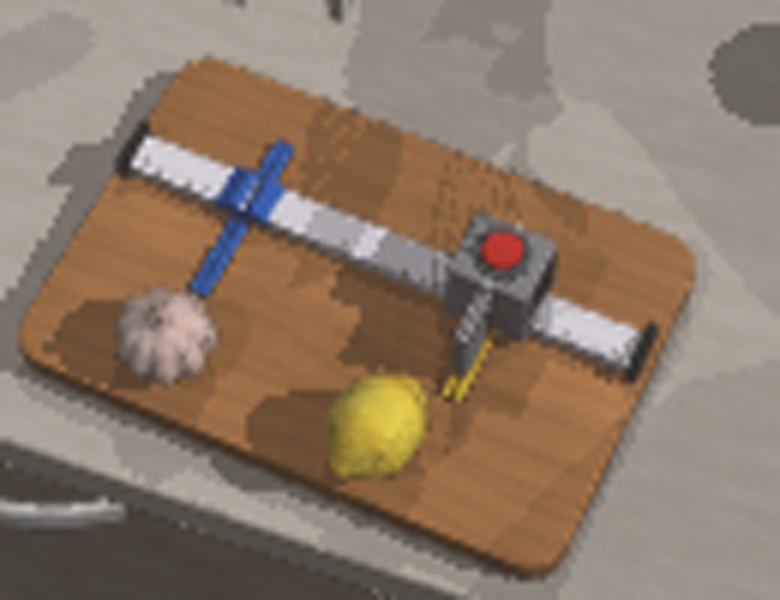

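The red button at crop (503,250) is low on the stop, which sits at s = -0.076 over the yellow clip. The garlic and lemon have not moved and the arm is clear, so I'm handing in.

```bash
python3 -c "
from plant import job; print(job.close_job())"
```

```text
the job is handed in; nothing more can be done
None
```

The job is handed in (verdict not shown): the stop clicked into the yellow clip's notch, the red button was pressed to its hard stop, the garlic and lemon look unmoved, the arm went nowhere near the tin or shaker, and it is clear.

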